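# Ease the anvil gauge out of its case and set it home on the impact tester's anvils

## Robot

A 6-joint arm with a two-finger parallel gripper is mounted at the origin on the work surface. World frame = base frame: x ahead of the robot, y to its left, z up, the work surface at z = 0. Lengths are in mm, angles in rad, forces in N, time in s.
With the tool pointing down it reaches from about 300 to 875 mm from the base axis. Payload 4.2 kg.
Tool frame: the origin (TCP) lies midway between the tips of the shut fingers; the grasp point (between the pads) lies 19 mm behind it; z points along the fingers, y is the line along which they close (so a half turn about z gives the same grasp; the last joint's range is limited). The gripper opens to 85 mm and grips with 20 to 120 N. Pads are 22 mm wide; open, the fingers measure 114 mm over their backs; the gripper's body (76 mm by 85 mm) begins 54 mm behind the grasp point. The pads swing forward as they close: fully open they stand 13 mm farther back than shut.
Start: joints at [1.326, 0.32, 1.565, -0, 1.257, -0.02], TCP at [128.175, 560.547, 231.338] pointing down, gripper open.
Joint ranges: [-3.11, 3.11], [-0.84, 2.01], [0.21, 2.61], [-1.34, 4.49], [0.05, 2.63], [-2.56, 2.56]. Speed limits (rad/s): [2.57, 2.57, 3.14, 3.14, 3.14, 3.14].

## Interface

Orientations are given as [roll, pitch, yaw] about the fixed x, y, z axes, in that order (R = Rz(yaw) Ry(pitch) Rx(roll)).
In Python, from station import observe, snapshot, camera_info, finish_job gives the robot as it stands.
- The arm moves only by the tool send_rows, never from a script. Its argument "plan" is a list of rows, each a list of 2 entries, a list of its own where there are three numbers: the shift along the tool's x, y, z in cm, then the turn, a rotation vector about the tool's x, y, z in degrees. A call has 1 to 5 rows; each row shifts and turns the commanded pose from where the row before left it, along the tool's axes as they then stand; what a row does not reach is not made up. A row lasts 1/8 s, in which the tool goes at most 62.5 mm and 10.7 degrees, less where a joint would pass 70% of its speed; a pose out of reach is approached as far as the arm can. A call with a gripper value outside its range is refused whole. "jaw" is the opening, from 0 (shut) to 1 (fully open), set as the call begins (left out, the last holds). The fingers move at their own pace and stop on an object; "squeeze" is the grip in N (left out, the last holds). Time passes only in rows, so rows that do not move let the fingers close. It gives the time, the measured TCP pose, the force, the opening and the grip force at its end, in the units of the state.
- observe(): the state, without advancing time (a new reading comes with each control period).
- snapshot(name): name is "scene" or "top" or "wrist"; returns the picture (384x512x3 uint8, red, green, blue); there is no depth.
- camera_info(name): a dict with "intrinsics" (3x3 intrinsics, pixels), "R" (3x3) and "t" (3): a world point X has camera coordinates R X + t; the wrist camera has in their place "tool_from_camera" (4x4, takes a point from camera to tool coordinates, whose origin is the TCP and whose axes are the flange's). Camera axes: x right, y down, z forward; pixel columns grow to the right and rows downward; lengths in mm; the calibration is good to about 2 mm. A picture is of the moment at which its call begins: read the wrist's pose just before it. camera_info takes no time and is no camera call.
- finish_job(): hands the job in; it is judged then, once.
The state is a dict: "clock": time; "qpos": joint angles; "qd": joint speeds; "effort": joint torques, N m; "position": TCP position; "tcp_rot": TCP orientation; "contact_force": force on the tool from outside, world axes, zero at the start; "moment": the same for the moment, N m; "finger_gap": finger opening in mm; "gripper_force": force on a finger pad.
Only numpy, scipy, OpenCV 4.12 (cv2) and the standard library are available. Lean on these libraries where they do the work, as an engineer would, in place of code of your own. Each camera call takes 0.05 s, during which the arm holds its last target. There are 200 camera calls.

## Task

The brass T-shaped gauge is stuck snugly in its wooden case by its stem; ease it straight out by the protruding end with small wiggles, without jerking. Lay it gently and flat on the ledge of the grey anvil block on the green base, stem lying in the gap between the two steel anvils, and slide it forward until its crossbar is fully home, square against both anvils. Let go, and leave the other things on the bench where they are.

Things in the scene. Friction and masses are not known exactly. Their poses are not given: they have to be found in the camera images.
- case: Wooden case opened flat, fixed. Origin at bench height under the channel's mouth, x into the channel, z up. At -x the opened lid, a flat blue-lined slab (x -161 to -1 mm, 190 wide), top 24 mm above the bench. At +x the case body, 130 long, 190 wide, top at 54, with a channel along x, floor at 24 level with the lid, closed at x = 80.
- channel_mouth (a point): Mouth of the channel, on its floor (case x = 0, 24 mm up). A brass strap bridges the channel at x = 1 to 15, underside 45 and top 57.5 mm above the bench: the gauge can leave only along -x. Inside, two dark rubber pads on springs (x 5 to 65) squeeze the stem from both sides with about 9 N each and give up to 4 mm; pulling it takes very roughly 7 to 16 N.
- gauge: Loose brass T gauge, about 0.2 kg, of 12 x 12 mm square bar: crossbar 75 long along its y, stem along +x. Origin under the crossbar's middle, on the underside; z up, lies flat. Centre of mass 38 mm along the stem. At the start the crossbar's centre line is 47 to 57 mm outside the channel's mouth, over the lid; the bare stem shows between crossbar and case, the rest is in the channel.
- gauge_tip (a point): Centre of the free end of the gauge's stem, 120 mm along +x from the gauge's origin, 6 mm above its underside. The gauge is out once this has left the channel's mouth (63 to 73 mm of travel).
- anvil: Anvil block of an impact tester, fixed. Origin at bench height under the middle of the anvils' front faces; x through the gap between the anvils, z up. Grey block x -75 to +75 mm, 110 wide, flat top (the ledge) 56 above the bench. Green base plate x -110 to +120, 200 wide, top at 26, with black knobs 26 in diameter near the corners (x -92 and 102, y +-83), tops at 54.
- anvil_face (a point): On the ledge, midway between the anvils, in the plane of their front faces (anvil x = 0, 56 mm up). Two steel anvils at x 0 to 30, |y| 15 to 50, stand 34 mm above the ledge; the 30 mm gap between has its floor level with the ledge. Gauge home: flat on the ledge, stem in the gap towards +x, crossbar against both faces, so the gauge's origin is 6 mm short of this point.
- stub_a: Half of a broken steel specimen, 27 x 10 x 10, lying on the green base plate behind the anvil block. Origin under its centre. To be left alone.
- stub_b: The other half, as stub_a.
- weight: Steel knob weight, 28 in diameter, 38 high, standing on the case body beside the channel. Origin under its centre. To be left alone.
- driver: Screwdriver lying at the left of the bench. To be left alone.
- caliper: Digital caliper, 200 long, lying flat at the right of the bench. To be left alone.
There are look-alikes about, which are no part of the job. What is meant by the gauge is not black, and is the smaller of those in its own colour.

How it is judged:
By the outcome, as a careful person would: the job done as asked, in the order asked, and still so for the second after the job is handed in, with the robot touching nothing.
It also fails if it takes over 61 s, if anything falls off the work surface, if the arm or the gripper's body presses on something with over 40 N, if the wrist force passes 120 N, or if a joint passes its speed limit or range.

## Working session

There is one attempt and no reset: what is moved stays moved. The work goes in short steps, Python scripts to look and compute and a tool call to move; the robot and the scene stay as the last step left them, time stands still between calls to the robot, and variables do not carry over. Pictures are saved under pics/ and viewed, at most 10 in all, crops included, and the job is handed in when it is done.

Besides the shell and the picture viewer there is one more tool, called after "Call:" as name([rows], argument=value, ...), one row to a line, values as JSON. send_rows: Moves the arm, as the interface text tells. Its arguments: {"type":"object","properties":{"plan":{"type":"array","items":{"type":"array"}},"jaw":{"type":"number"},"squeeze":{"type":"number"}},"required":["plan"]}

```bash
mkdir -p pics; ls
python3 - <<'E'
from station import *
import cv2,numpy as np
np.set_printoptions(precision=4,suppress=True)
print(observe())
for n in ["scene","top","wrist"]:
    im=snapshot(n); cv2.imwrite(f"pics/{n}0.png",cv2.cvtColor(im,cv2.COLOR_RGB2BGR)); print(n,camera_info(n))
a=cv2.imread("pics/top0.png"); cv2.imwrite("pics/top0b.png",cv2.resize(a,(800,600),interpolation=cv2.INTER_CUBIC))
E
```

```text
pics
{'clock': 0.0, 'qpos': array([ 1.326 ,  0.3203,  1.5657, -0.    ,  1.2574, -0.02  ]), 'qd': array([-0.0006, -0.    , -0.0007, -0.0001, -0.0002,  0.0002]), 'effort': array([  0.0003, -41.5506, -23.4164,  -0.0001,   0.0082,  -0.    ]), 'position': array([128.0598, 560.0702, 230.4742]), 'tcp_rot': array([-3.1398, -0.    ,  2.9168]), 'contact_force': array([ 0.2979,  0.4466, -0.3671]), 'moment': array([-0.0187,  0.005 , -0.0053]), 'gripper_force': 0.0, 'finger_gap': 85.60219733708182}
scene {'intrinsics': array([[438.3241,   0.    , 262.4854],
       [  0.    , 438.3241, 192.7726],
       [  0.    ,   0.    ,   1.    ]]), 'R': array([[-0.8316,  0.5549,  0.0218],
       [ 0.3209,  0.5123, -0.7966],
       [-0.4532, -0.6555, -0.6042]]), 't': array([ 432.0092,  -85.074 , 1585.8582])}
top {'intrinsics': array([[351.6394,   0.    , 260.762 ],
       [  0.    , 351.6394, 195.5407],
       [  0.    ,   0.    ,   1.    ]]), 'R': array([[ 0.0088, -1.    , -0.0028],
       [-0.9888, -0.0082, -0.1487],
       [ 0.1487,  0.0041, -0.9889]]), 't': array([ -14.2518,  517.3168, 1009.6703])}
wrist {'intrinsics': array([[298.134,   0.   , 254.408],
       [  0.   , 298.134, 189.801],
       [  0.   ,   0.   ,   1.   ]]), 'tool_from_camera': array([[   0.0005,   -0.9622,   -0.2724,   68.2267],
       [   1.    ,    0.0005,    0.0001,    0.2053],
       [   0.0001,   -0.2724,    0.9622, -141.1378],
       [   0.    ,    0.    ,    0.    ,    1.    ]])}
```

View pics/top0b.png

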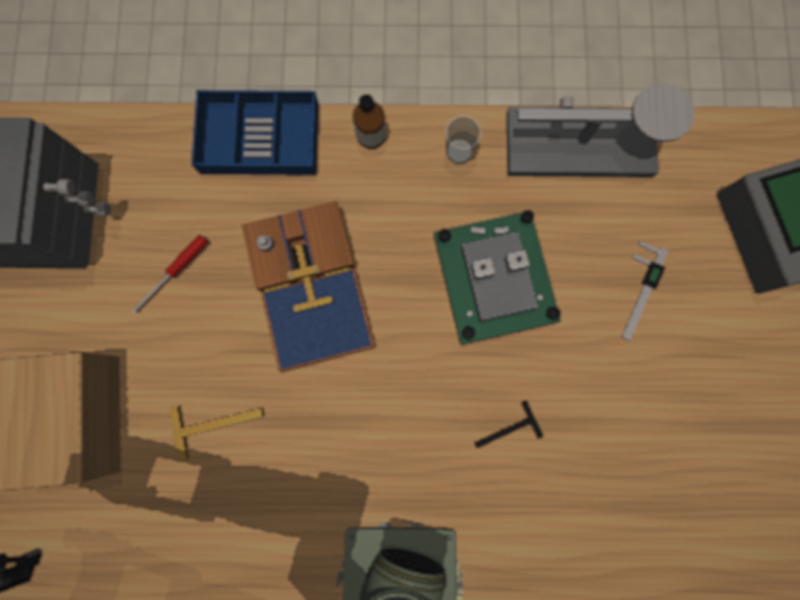

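View pics/scene0.png

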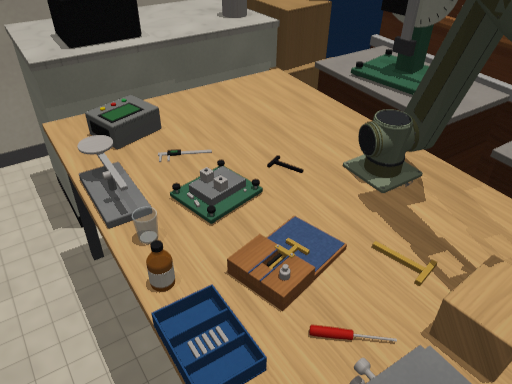

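The top view (800x600) shows the brass gauge in the case, with its crossbar at about (313,304) and its stem running up to the strap at (303,272). The anvil block is at (500,275) with anvils at (484,267) and (517,260). The larger brass T and the black T are look-alikes. I'll enlarge next.

Run:
```python
import cv2,numpy as np
a=cv2.imread("pics/top0.png")
c=np.hstack([a[125:240,152:247],a[125:240,270:365]])
cv2.imwrite("pics/c0.png",cv2.resize(c,None,fx=4.2,fy=4.2,interpolation=cv2.INTER_CUBIC)); print(c.shape)
```

```text
(115, 190, 3)
```

View pics/c0.png

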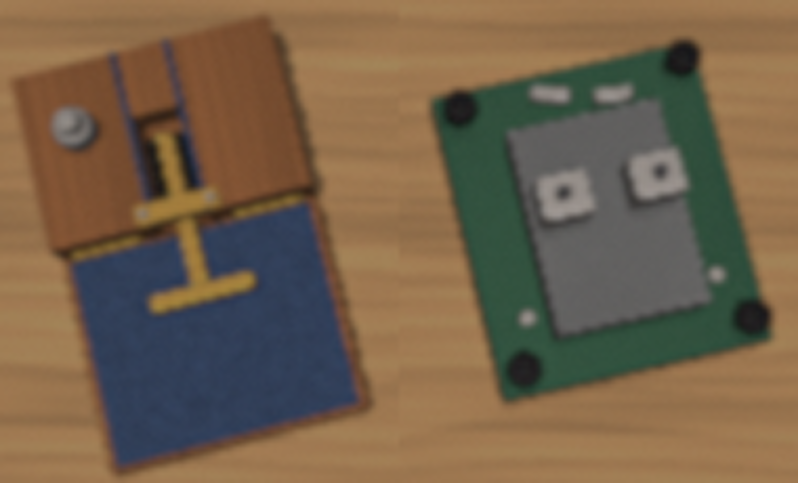

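```bash
cat > h.py <<'E'
from station import *
import cv2,numpy as np
from scipy.optimize import least_squares
from scipy.spatial.transform import Rotation as Ro
np.set_printoptions(precision=2,suppress=True)
def toolpose(s): return Ro.from_euler('xyz',s["tcp_rot"]).as_matrix(), np.array(s["position"])
def cam(name,s=None):
    i=camera_info(name)
    if name!="wrist": return i["intrinsics"],np.array(i["R"]),np.array(i["t"])
    T=np.array(i["tool_from_camera"]); R,p=toolpose(s)
    Rw=R@T[:3,:3]; c=R@T[:3,3]+p
    return i["intrinsics"],Rw.T,-Rw.T@c
def proj(c,X):
    K,R,t=c; q=(R@np.atleast_2d(X).T).T+t; q=q@K.T; return q[:,:2]/q[:,2:]
def ray(c,uv,z):
    K,R,t=c; d=R.T@np.linalg.solve(K,[uv[0],uv[1],1]); o=-R.T@t; return o+d*(z-o[2])/d[2]
def place(p,L):  # p=x,y,yaw
    cs,sn=np.cos(p[2]),np.sin(p[2]); L=np.array(L,float)
    return np.c_[p[0]+cs*L[:,0]-sn*L[:,1],p[1]+sn*L[:,0]+cs*L[:,1],L[:,2]]
def fit(c,L,uv,p0):
    r=least_squares(lambda p:(proj(c,place(p*[1,1,.01],L))-uv).ravel(),np.array(p0)/[1,1,.01]); 
    return r.x*[1,1,.01],r.fun.reshape(-1,2)
E
python3 - <<'E'
from h import *
c=cam("top")
f=lambda P,ox,sx:np.array([[ox+(x-sx)/4.2,125+y/4.2] for x,y in P])-.38
case=f([(115,470),(365,405),(15,80),(267,17),(315,190),(62,252)],152,0)
L=[(-161,95,24),(-161,-95,24),(130,95,54),(130,-95,54),(0,-95,54),(0,95,54)]
p,r=fit(c,L,case,[550,150,.2]);print("case",p,abs(r).max()); print(r)
g=f([(152,302),(252,279)],152,0)
print("gauge ends",[ray(c,u,36) for u in g],"tip",ray(c,f([(167,135)],152,0)[0],36))
an=f([(433,98),(697,47),(769,335),(505,400),(460,108),(681,58),(751,317),(523,369),(508,130),(659,100),(710,300),(560,335)],270,399)
L=[(120,100,26),(120,-100,26),(-110,-100,26),(-110,100,26),(102,83,54),(102,-83,54),(-92,-83,54),(-92,83,54),(75,55,56),(75,-55,56),(-75,-55,56),(-75,55,56)]
p,r=fit(c,L,an,[550,-150,.2]);print("anvil",p,abs(r).max());print(r)
E
```

```text
case [570.41 184.02   0.26] 2.240374734449148
[[-0.61  1.39]
 [ 1.87  0.78]
 [-0.21 -0.34]
 [ 1.23 -0.66]
 [ 0.   -1.21]
 [-2.24 -0.12]]
gauge ends [array([513.03, 208.24,  36.  ]), array([530.2 , 137.52,  36.  ])] tip [635.31 202.21  36.  ]
anvil [ 574.5  -182.57    0.23] 1.7701995831599504
[[-0.85 -0.28]
 [-0.76 -1.77]
 [ 1.24  1.66]
 [-0.75  0.66]
 [-0.01 -0.83]
 [ 1.11 -0.58]
 [ 0.94  0.1 ]
 [ 0.09 -0.01]
 [-0.19  0.33]
 [-0.34 -0.32]
 [ 0.14  0.5 ]
 [-0.67  0.28]]
```

Case and anvil fits agree to within about 2 px, and the crossbar measures 73 mm against the nominal 75. The gauge origin is at about (522,173) with a yaw of about 0.24. I'll move above the stem and check from near.

```bash
cat >> h.py <<'E'
def delta(target,s=None):
    s=s or observe(); R,p=toolpose(s); return (R.T@(np.array(target)-p))/10
E
python3 - <<'E'
from h import *
R=Ro.from_euler('xyz',[-np.pi,0,.24+np.pi]).as_matrix(); s=observe(); R0,p=toolpose(s)
print(R.T@(np.array([541,178,150])-p)/10, np.degrees(Ro.from_matrix(R0.T@R).as_rotvec()))
E
```

```text
[-31.02 -46.94   8.07] [ -0.08  -0.02 -26.63]
```

Call:
send_rows([
  [[0,0,0],[0,0,-8.9]],
  [[0,0,0],[0,0,-8.9]],
  [[0,0,0],[0,0,-8.8]],
  [[-2,-3,0],[0,0,0]],
  [[-2.5,-4,0],[0,0,0]],
], jaw=1)

```text
clock: 0.78
position: [188.7, 502.9, 230.8]
tcp_rot: [-3.141, -0.0, -2.9]
contact_force: [0.3, 0.8, -0.1]
finger_gap: 85.7
gripper_force: 0.0
```

Call:
send_rows([
  [[-2.5,-4,0],[0,0,0]],
  [[-2.5,-4,0],[0,0,0]],
  [[-2.5,-4,0],[0,0,0]],
  [[-2.5,-4,0],[0,0,0]],
  [[-2.5,-4,0],[0,0,0]],
])

```text
clock: 1.4
position: [358.2, 337.3, 231.2]
tcp_rot: [3.142, -0.0, -2.902]
contact_force: [1.8, 0.5, -0.2]
finger_gap: 85.4
gripper_force: 0.0
```

Call:
send_rows([
  [[-2.5,-4,0.5],[0,0,0]],
  [[-2.5,-4,1],[0,0,0]],
  [[-2.5,-4,2],[0,0,0]],
  [[-2.5,-4,2],[0,0,0]],
  [[-2.5,-3,2],[0,0,0]],
])

```text
clock: 2.02
position: [524.8, 182.1, 155.5]
tcp_rot: [3.142, -0.0, -2.903]
contact_force: [0.5, 0.5, 0.3]
finger_gap: 85.7
gripper_force: 0.0
```

Call:
send_rows([
  [[-1.5,-1,0.5],[0,0,0]],
  [[0,0,0],[0,0,0]],
  [[0,0,0],[0,0,0]],
])

```text
clock: 2.4
position: [540.2, 178.4, 151.9]
tcp_rot: [3.141, 0.0, -2.901]
contact_force: [-0.4, 0.1, 0.1]
finger_gap: 85.4
gripper_force: 0.0
```

Run:
```python
from h import *
s=observe(); print(s["clock"],s["position"],s["tcp_rot"],delta([541,178,150],s))
im=snapshot("wrist"); cv2.imwrite("pics/w1.png",cv2.resize(cv2.cvtColor(im,cv2.COLOR_RGB2BGR),None,fx=1.5625,fy=1.5625,interpolation=cv2.INTER_CUBIC))
```

```text
2.4 [540.19 178.43 151.92] [ 3.14  0.   -2.9 ] [-0.07 -0.06  0.19]
```

View pics/w1.png

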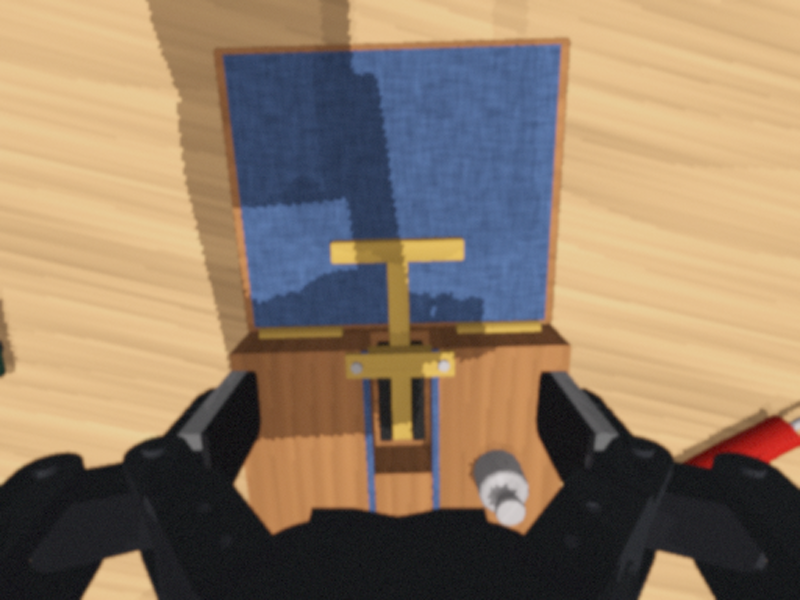

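The wrist view shows the crossbar corners at (331,241), (464,239), (465,261) and (332,264). The stem runs along col 398 to its tip at (401,439). The strap is at row 364 and the lid's front edge is at row 45.

Run:
```python
from h import *
s=observe(); c=cam("wrist",s)
q=lambda x,y:(np.array([x,y])+.5)/1.5625-.5
uv=np.array([q(331,241),q(464,239),q(465,261),q(332,264),q(401,438)])
# gauge local: image right = +y? test via rays
for u in uv: print(ray(c,u,36))
L=[(-6,-37.5,36),(-6,37.5,36),(6,37.5,36),(6,-37.5,36),(120,0,36)]
p,r=fit(c,L,uv,[520,173,.24]);print("gauge",p,"\n",r)
L=[(-161,-95,24),(-161,95,24)]
k=np.array([q(217,50),q(569,41)])
for u in k: print("lid",ray(c,u,24))
pc,r=fit(c,L,k,[570,184,.25]);print("case",pc,r)
y=p[2];g=p[:2]+20*np.array([np.cos(y),np.sin(y)]);print("grasp",g,delta([*g,27],s),"yaw err",s["tcp_rot"][2]+np.pi-y)
```

```text
[522.24 135.81  36.  ]
[503.53 207.17  36.  ]
[515.33 211.15  36.  ]
[534.86 138.97  36.  ]
[633.64 203.46  36.  ]
gauge [518.81 173.2    0.26] 
 [[-0.53  0.3 ]
 [ 0.86  0.08]
 [-0.08 -0.38]
 [-0.39 -0.83]
 [ 0.15  1.12]]
lid [440.43  56.64  24.  ]
lid [392.51 233.69  24.  ]
case [572.17 187.26   0.26] [[-4.01  0.48]
 [ 3.99  0.29]]
grasp [538.15 178.32] [ 0.2   0.02 12.51] yaw err -0.01796968202627469
```

Call:
send_rows([
  [[0.2,0,1.5],[0,0,-1]],
  [[0,0,3],[0,0,0]],
  [[0,0,3],[0,0,0]],
  [[0,0,2.5],[0,0,0]],
  [[0,0,1.5],[0,0,0]],
], jaw=0.5)

```text
clock: 3.08
position: [537.4, 177.2, 34.7]
tcp_rot: [3.142, -0.002, -2.883]
contact_force: [0.1, 0.5, -0.2]
finger_gap: 42.7
gripper_force: 0.0
```

Call:
send_rows([
  [[0,0,0.6],[0,0,0]],
  [[0,0,0.3],[0,0,0]],
  [[0,0,0],[0,0,0]],
])

```text
clock: 3.45
position: [539.3, 177.2, 27.9]
tcp_rot: [3.141, 0.001, -2.885]
contact_force: [-0.0, -0.2, -0.2]
finger_gap: 42.6
gripper_force: 0.0
```

Call:
send_rows([
  [[0,0,0],[0,0,0]],
  [[0,0,0],[0,0,0]],
  [[0,0,0],[0,0,0]],
  [[0,0,0],[0,0,0]],
  [[0,0,0],[0,0,0]],
], jaw=0, squeeze=50)

```text
clock: 4.08
position: [539.2, 177.4, 28.1]
tcp_rot: [3.141, 0.001, -2.885]
contact_force: [-1.4, 2.1, 5.4]
finger_gap: 10.7
gripper_force: 50.0
```

Call:
send_rows([
  [[0,0,0],[0,0,0]],
  [[0,0,0],[0,0,0]],
  [[0,0,0],[0,0,0]],
])

```text
clock: 4.45
position: [539.2, 177.4, 28.1]
tcp_rot: [3.141, 0.001, -2.884]
contact_force: [-1.5, 0.9, 4.7]
finger_gap: 10.3
gripper_force: 50.0
```

Call:
send_rows([
  [[0.1,0.03,0],[0,0,0.4]],
  [[0.1,-0.03,0],[0,0,-0.4]],
  [[0.1,-0.03,0],[0,0,-0.4]],
  [[0.1,0.03,0],[0,0,0.4]],
  [[0.1,0,0],[0,0,0]],
])

```text
clock: 5.08
position: [538.6, 177.4, 28.1]
tcp_rot: [3.141, 0.011, -2.885]
contact_force: [8.2, 4.9, -2.1]
finger_gap: 10.2
gripper_force: 49.1
```

Run:
```python
from h import *
s=observe(); print(s)
im=snapshot("wrist"); cv2.imwrite("pics/w2.png",cv2.resize(cv2.cvtColor(im,cv2.COLOR_RGB2BGR),None,fx=1.5625,fy=1.5625,interpolation=cv2.INTER_CUBIC))
```

```text
{'clock': 5.075, 'qpos': array([ 0.3 ,  0.5 ,  1.85,  0.  ,  0.78, -1.53]), 'qd': array([-0.  , -0.01,  0.02,  0.  , -0.01, -0.  ]), 'effort': array([ -1.21, -44.64, -11.02,  -0.37,   3.06,   0.15]), 'position': array([538.61, 177.42,  28.13]), 'tcp_rot': array([ 3.14,  0.01, -2.88]), 'contact_force': array([ 8.21,  4.89, -2.12]), 'moment': array([ 0.85, -1.43,  0.12]), 'gripper_force': 49.05445218086243, 'finger_gap': 10.159601222664111}
```

View pics/w2.png

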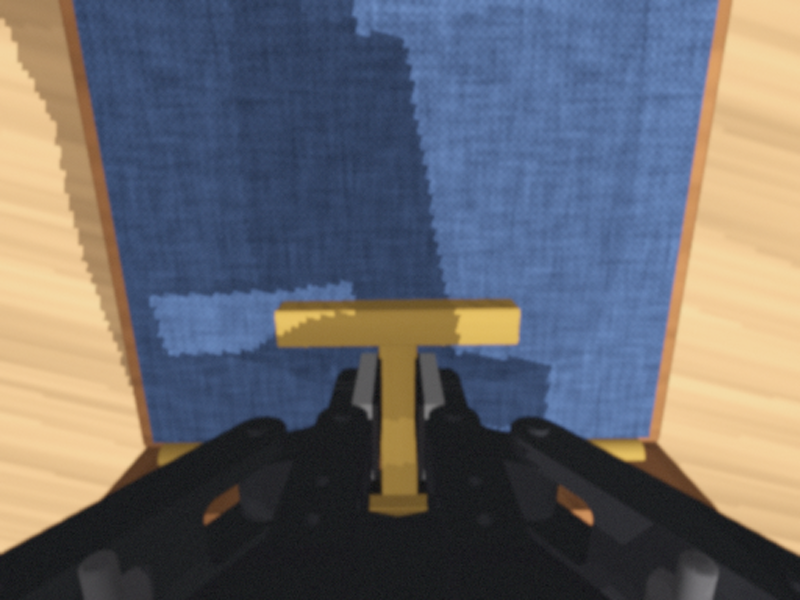

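The fingers hold the stem at col 398, just behind the crossbar (row 325), and both pads are on the bar. The arm is compliant and lags the pull, so I'll keep pulling slowly with small wiggles.

Call:
send_rows([
  [[0.1,0.05,0],[0,0,0.6]],
  [[0.1,-0.05,0],[0,0,-0.6]],
  [[0.1,-0.05,0],[0,0,-0.6]],
  [[0.1,0.05,0],[0,0,0.6]],
  [[0.1,0,0],[0,0,0]],
], squeeze=70)

```text
clock: 5.75
position: [534.1, 176.2, 28.3]
tcp_rot: [3.141, 0.012, -2.885]
contact_force: [9.2, 5.1, -0.9]
finger_gap: 9.4
gripper_force: 68.9
```

Call:
send_rows([
  [[0.1,0.05,0],[0,0,0.6]],
  [[0.1,-0.05,0],[0,0,-0.6]],
  [[0.1,-0.05,0],[0,0,-0.6]],
  [[0.1,0.05,0],[0,0,0.6]],
  [[0.1,0,0],[0,0,0]],
])

```text
clock: 6.38
position: [529.4, 174.9, 28.3]
tcp_rot: [3.141, 0.012, -2.885]
contact_force: [8.6, 5.5, -0.0]
finger_gap: 9.8
gripper_force: 69.0
```

Call:
send_rows([
  [[0.15,0.05,0],[0,0,0.6]],
  [[0.15,-0.05,0],[0,0,-0.6]],
  [[0.15,-0.05,0],[0,0,-0.6]],
  [[0.15,0.05,0],[0,0,0.6]],
  [[0.15,0,0],[0,0,0]],
])

```text
clock: 7.0
position: [522.2, 173.0, 28.4]
tcp_rot: [3.141, 0.012, -2.885]
contact_force: [9.5, 4.6, -0.3]
finger_gap: 9.6
gripper_force: 69.0
```

Call:
send_rows([
  [[0.15,0.05,0],[0,0,0.6]],
  [[0.15,-0.05,0],[0,0,-0.6]],
  [[0.15,-0.05,0],[0,0,-0.6]],
  [[0.15,0.05,0],[0,0,0.6]],
  [[0.15,0,0],[0,0,0]],
])

```text
clock: 7.62
position: [515.0, 171.1, 28.4]
tcp_rot: [3.141, 0.012, -2.885]
contact_force: [9.3, 4.0, -1.7]
finger_gap: 9.4
gripper_force: 69.0
```

Call:
send_rows([
  [[0.15,0.05,0],[0,0,0.6]],
  [[0.15,-0.05,0],[0,0,-0.6]],
  [[0.15,-0.05,0],[0,0,-0.6]],
  [[0.15,0.05,0],[0,0,0.6]],
  [[0.15,0,0],[0,0,0]],
])

```text
clock: 8.25
position: [507.7, 169.1, 28.4]
tcp_rot: [3.141, 0.012, -2.885]
contact_force: [9.7, 3.4, -0.2]
finger_gap: 9.4
gripper_force: 69.0
```

Call:
send_rows([
  [[0.15,0.05,0],[0,0,0.6]],
  [[0.15,-0.05,0],[0,0,-0.6]],
  [[0.15,-0.05,0],[0,0,-0.6]],
  [[0.15,0.05,0],[0,0,0.6]],
  [[0.15,0,0],[0,0,0]],
])

```text
clock: 8.88
position: [500.5, 167.2, 28.4]
tcp_rot: [3.141, 0.012, -2.885]
contact_force: [9.2, 3.8, -0.9]
finger_gap: 9.8
gripper_force: 69.0
```

Call:
send_rows([
  [[0.15,0.05,0],[0,0,0.6]],
  [[0.15,-0.05,0],[0,0,-0.6]],
  [[0.15,-0.05,0],[0,0,-0.6]],
  [[0.15,0.05,0],[0,0,0.6]],
  [[0.15,0,0],[0,0,0]],
])

```text
clock: 9.5
position: [493.3, 165.3, 28.4]
tcp_rot: [3.141, 0.012, -2.885]
contact_force: [9.2, 3.6, -0.7]
finger_gap: 10.0
gripper_force: 69.0
```

Call:
send_rows([
  [[0.15,0.05,0],[0,0,0.6]],
  [[0.15,-0.05,0],[0,0,-0.6]],
  [[0.15,-0.05,0],[0,0,-0.6]],
  [[0.15,0.05,0],[0,0,0.6]],
  [[0.15,0,0],[0,0,0]],
])

```text
clock: 10.12
position: [486.0, 163.3, 28.5]
tcp_rot: [3.141, 0.012, -2.885]
contact_force: [8.2, 3.5, -1.3]
finger_gap: 9.7
gripper_force: 69.0
```

Call:
send_rows([
  [[0.1,0.03,0],[0,0,0.4]],
  [[0.1,-0.03,0],[0,0,-0.4]],
  [[0.1,-0.03,0],[0,0,-0.4]],
  [[0.1,0.03,0],[0,0,0.4]],
  [[0.1,0,0],[0,0,0]],
])

```text
clock: 10.75
position: [481.1, 162.0, 28.4]
tcp_rot: [3.141, 0.012, -2.885]
contact_force: [8.8, 3.4, -0.8]
finger_gap: 9.7
gripper_force: 69.0
```

Call:
send_rows([
  [[0.1,0.03,0],[0,0,0.4]],
  [[0.1,-0.03,0],[0,0,-0.4]],
  [[0.1,-0.03,0],[0,0,-0.4]],
  [[0.1,0.03,0],[0,0,0.4]],
  [[0.1,0,0],[0,0,0]],
])

```text
clock: 11.38
position: [473.1, 159.6, 28.2]
tcp_rot: [3.142, 0.005, -2.885]
contact_force: [4.2, 0.8, 5.5]
finger_gap: 9.2
gripper_force: 69.8
```

Call:
send_rows([
  [[0.1,0,0],[0,0,0]],
  [[0.1,0,0],[0,0,0]],
  [[0.1,0,0],[0,0,0]],
  [[0.1,0,0],[0,0,0]],
  [[0.1,0,0],[0,0,0]],
])

```text
clock: 12.0
position: [468.1, 158.3, 28.1]
tcp_rot: [3.142, 0.004, -2.885]
contact_force: [4.1, 0.3, 5.8]
finger_gap: 8.9
gripper_force: 69.8
```

Call:
send_rows([
  [[0.2,0,0],[0,0,0]],
  [[0.2,0,0],[0,0,0]],
  [[0.2,0,0],[0,0,0]],
  [[0.2,0,0],[0,0,0]],
  [[0.2,0,-0.1],[0,0,0]],
])

```text
clock: 12.62
position: [456.0, 155.1, 28.2]
tcp_rot: [-3.141, -0.001, -2.885]
contact_force: [0.1, -0.6, -1.6]
finger_gap: 9.7
gripper_force: 69.0
```

Call:
send_rows([
  [[0,0,-0.2],[0,0,0]],
  [[0,0,-0.4],[0,0,0]],
  [[0,0,-0.8],[0,0,0]],
  [[0,0,-1.0],[0,0,0]],
  [[0,0,-1.0],[0,0,0]],
])

```text
clock: 13.25
position: [456.6, 155.5, 63.2]
tcp_rot: [3.141, 0.0, -2.885]
contact_force: [0.2, -0.2, -1.4]
finger_gap: 9.6
gripper_force: 68.9
```

Run:
```python
from h import *
s=observe(); print(s["clock"],s["position"],s["contact_force"],s["moment"],s["tcp_rot"])
w=snapshot("wrist"); t=snapshot("scene")[180:330,200:370]
t=cv2.resize(t,(435,384),interpolation=cv2.INTER_CUBIC)
im=np.hstack([w,t]); im=cv2.resize(im,(800,int(384*800/im.shape[1]))); print(im.shape)
cv2.imwrite("pics/w3.png",cv2.cvtColor(im,cv2.COLOR_RGB2BGR))
```

```text
13.25 [456.64 155.45  63.16] [ 0.17 -0.17 -1.39] [-0.02  0.03 -0.02] [ 3.14  0.   -2.88]
(324, 800, 3)
```

View pics/w3.png

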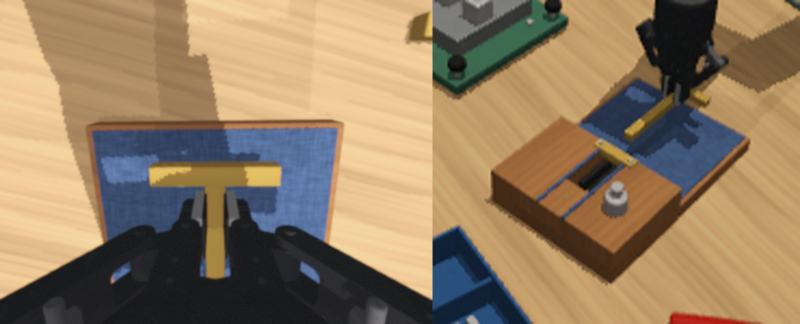

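The gauge is out, held square and roughly level. The case and the weight are undisturbed. I'll carry it above the anvil.

Run:
```python
from h import *
s=observe(); c=cam("wrist",s); R,p=toolpose(s)
for u in [(150,167),(281,166),(281,186),(150,187),(215,278)]:
    X=ray(c,(np.array(u)+.5)/.8448-.5,p[2]+8); print(R.T@(X-p))
print(delta([552,-188,150],s))
```

```text
[ 26.66 -36.01  -8.09]
[27.28 36.42 -8.07]
[15.44 37.28 -8.04]
[ 14.79 -36.85  -8.05]
[-47.05  -0.01  -7.86]
[ -0.43 -35.64  -8.63]
```

Call:
send_rows([
  [[0,0,-2],[0,0,0]],
  [[0,0,-2.5],[0,0,0]],
  [[0,0,-2.5],[0,0,0]],
  [[0,-1,-1.6],[0,0,0]],
  [[0,-2,0],[0,0,0.8]],
])

```text
clock: 13.98
position: [464.9, 126.7, 149.7]
tcp_rot: [3.141, 0.003, -2.898]
contact_force: [-0.1, -0.1, -1.6]
finger_gap: 9.4
gripper_force: 68.9
```

Call:
send_rows([
  [[0,-3,0],[0,0,0.8]],
  [[0,-3,0],[0,0,0]],
  [[0,-3,0],[0,0,0]],
  [[0,-3,0],[0,0,0]],
  [[0,-3,0],[0,0,0]],
])

```text
clock: 14.6
position: [498.5, -20.6, 148.2]
tcp_rot: [3.141, -0.0, -2.913]
contact_force: [1.2, 0.7, -1.1]
finger_gap: 9.4
gripper_force: 68.9
```

Call:
send_rows([
  [[0,-3,0],[0,0,0]],
  [[0,-3,0],[0,0,0]],
  [[0,-3,0],[0,0,0]],
  [[0,-3,0],[0,0,0]],
  [[0,-2.5,0],[0,0,0]],
])

```text
clock: 15.22
position: [531.5, -161.9, 148.0]
tcp_rot: [3.141, -0.0, -2.913]
contact_force: [-1.1, 1.2, -0.9]
finger_gap: 9.5
gripper_force: 68.9
```

Call:
send_rows([
  [[0,-2,0],[0,0,0]],
  [[0,-1,0],[0,0,0]],
  [[0,0,0],[0,0,0]],
  [[0,0,0],[0,0,0]],
  [[0,0,0],[0,0,0]],
])

```text
clock: 15.85
position: [538.2, -189.3, 148.3]
tcp_rot: [3.141, -0.0, -2.912]
contact_force: [-0.5, 0.9, -1.7]
finger_gap: 9.6
gripper_force: 68.9
```

Run:
```python
from h import *
s=observe(); print(s["clock"],s["position"],s["contact_force"],s["moment"],s["tcp_rot"],delta([552,-188,150],s))
im=snapshot("wrist"); cv2.imwrite("pics/w4.png",cv2.resize(cv2.cvtColor(im,cv2.COLOR_RGB2BGR),None,fx=1.5625,fy=1.5625,interpolation=cv2.INTER_CUBIC))
```

```text
15.85 [ 538.23 -189.29  148.33] [-0.52  0.86 -1.7 ] [-0.03  0.02 -0.01] [ 3.14 -0.   -2.91] [-1.37 -0.19 -0.17]
```

View pics/w4.png

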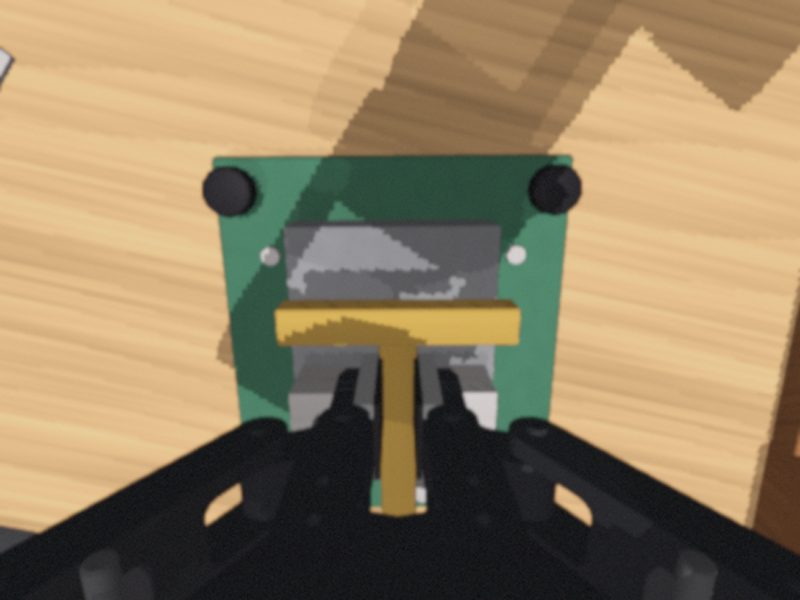

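The wrist view shows the block's front top corners at (286,228) and (500,226). The front knobs are at (229,190) and (555,188), the base corners at (214,158) and (571,156), and the anvils' top front outer corners at (290,394) and (497,391). The gauge is square to the block.

Run:
```python
from h import *
s=observe(); c=cam("wrist",s); R,p=toolpose(s)
q=lambda x,y:(np.array([x,y])+.5)/1.5625-.5
uv=np.array([q(*u) for u in [(286,228),(500,226),(229,190),(555,188),(214,158),(571,156),(290,394),(497,391)]])
L=[(-75,-55,56),(-75,55,56),(-92,-83,54),(-92,83,54),(-110,-100,26),(-110,100,26),(0,-50,90),(0,50,90)]
a,r=fit(c,L,uv,[574,-182,.23]); print(a,"\n",r)
T=place(a,[(-24,0,61)])[0]; print(T, delta(T,s), "yaw tool", s["tcp_rot"][2]+np.pi)
```

```text
[ 574.12 -183.23    0.24] 
 [[-2.25 -0.47]
 [ 1.71 -0.26]
 [-3.05  1.71]
 [ 3.47  1.33]
 [-3.97 -1.3 ]
 [ 4.11 -1.9 ]
 [-1.41  0.84]
 [ 1.37  1.84]]
[ 550.8  -188.88   61.  ] [-1.23 -0.24  8.74] yaw tool 0.22978614981375634
```

Call:
send_rows([
  [[-0.6,-0.1,0],[0,0,-0.3]],
  [[-0.6,-0.1,1.5],[0,0,0]],
  [[0,0,2.5],[0,0,0]],
  [[0,0,2],[0,0,0]],
  [[0,0,1.5],[0,0,0]],
])

```text
clock: 16.52
position: [550.2, -188.9, 71.3]
tcp_rot: [3.14, -0.002, -2.907]
contact_force: [-0.5, -0.6, -2.1]
finger_gap: 9.9
gripper_force: 68.9
```

Call:
send_rows([
  [[0,0,0.5],[0,0,0]],
  [[0,0,0.2],[0,0,0]],
  [[0,0,0.1],[0,0,0]],
  [[0,0,0.1],[0,0,0]],
  [[0,0,0],[0,0,0]],
])

```text
clock: 17.15
position: [550.7, -189.3, 64.6]
tcp_rot: [-3.141, 0.001, -2.907]
contact_force: [0.3, 0.1, -1.9]
finger_gap: 9.3
gripper_force: 68.9
```

Run:
```python
from h import *
s=observe(); print(s["clock"],s["position"],s["contact_force"],s["moment"],s["tcp_rot"],delta([550.9,-188.6,60.5],s))
w=snapshot("wrist"); t=snapshot("scene")[150:225,165:265]
t=cv2.resize(t,(512,384),interpolation=cv2.INTER_CUBIC)
im=np.hstack([w,t]); im=cv2.resize(im,(800,300))
cv2.imwrite("pics/w5.png",cv2.cvtColor(im,cv2.COLOR_RGB2BGR))
```

```text
17.15 [ 550.67 -189.3    64.62] [ 0.34  0.11 -1.86] [-0.03 -0.   -0.03] [-3.14  0.   -2.91] [-0.04  0.06  0.41]
```

View pics/w5.png

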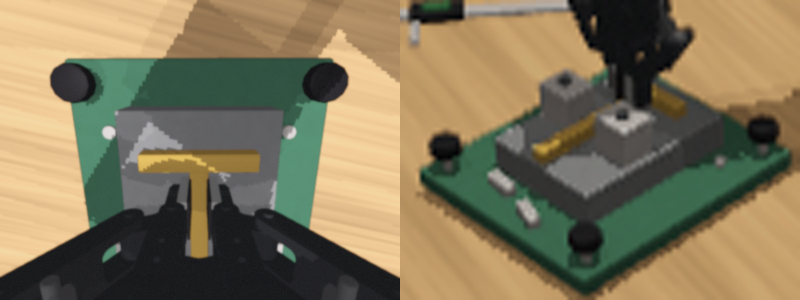

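The stem is in the gap between the anvils and the crossbar is in front of them. I'll lower it the last ~4 mm slowly.

Call:
send_rows([
  [[0,0.05,0.1],[0,0,0]],
  [[0,0,0.1],[0,0,0]],
  [[0,0,0.05],[0,0,0]],
  [[0,0,0.05],[0,0,0]],
  [[0,0,0],[0,0,0]],
])

```text
clock: 17.88
position: [550.4, -188.7, 61.2]
tcp_rot: [3.141, -0.0, -2.907]
contact_force: [0.1, -0.1, -1.9]
finger_gap: 9.5
gripper_force: 68.9
```

Call:
send_rows([
  [[0,0,0.05],[0,0,0]],
  [[0,0,0.05],[0,0,0]],
  [[0,0,0],[0,0,0]],
])

```text
clock: 18.25
position: [550.4, -188.8, 60.3]
tcp_rot: [3.142, 0.0, -2.907]
contact_force: [0.6, -0.7, -1.9]
finger_gap: 9.3
gripper_force: 68.9
```

Call:
send_rows([
  [[0,0,0.05],[0,0,0]],
  [[0,0,0],[0,0,0]],
])

```text
clock: 18.5
position: [550.4, -188.8, 60.2]
tcp_rot: [-3.142, 0.0, -2.907]
contact_force: [-1.4, -0.0, 1.8]
finger_gap: 9.4
gripper_force: 69.4
```

Call:
send_rows([
  [[0,0,0.03],[0,0,0]],
  [[0,0,0],[0,0,0]],
], squeeze=25)

```text
clock: 18.75
position: [550.4, -188.8, 60.1]
tcp_rot: [-3.141, 0.0, -2.907]
contact_force: [-2.3, -0.2, 6.0]
finger_gap: 9.8
gripper_force: 69.7
```

Call:
send_rows([
  [[0,0,0],[0,0,0]],
  [[0,0,0],[0,0,0]],
  [[0,0,0],[0,0,0]],
  [[0,0,0],[0,0,0]],
  [[0,0,0],[0,0,0]],
], jaw=0.4)

```text
clock: 19.38
position: [550.4, -188.7, 59.4]
tcp_rot: [3.141, -0.0, -2.907]
contact_force: [-0.1, -0.3, -0.3]
finger_gap: 34.2
gripper_force: 0.0
```

Call:
send_rows([
  [[0,0,-0.5],[0,0,0]],
  [[0,0,-1.5],[0,0,0]],
  [[0,0,-2.5],[0,0,0]],
  [[0,0,-2],[0,0,0]],
  [[0,0,0],[0,0,0]],
])

```text
clock: 20.0
position: [551.8, -189.2, 127.1]
tcp_rot: [-3.139, 0.004, -2.907]
contact_force: [0.3, 0.5, 0.7]
finger_gap: 34.0
gripper_force: 0.0
```

Run:
```python
from h import *
s=observe(); print(s["clock"],s["position"],s["contact_force"],s["moment"],s["tcp_rot"])
im=snapshot("wrist"); cv2.imwrite("pics/w6.png",cv2.resize(cv2.cvtColor(im,cv2.COLOR_RGB2BGR),None,fx=1.5625,fy=1.5625,interpolation=cv2.INTER_CUBIC))
```

```text
20.0 [ 551.75 -189.23  127.08] [0.33 0.52 0.74] [-0.03 -0.02 -0.01] [-3.14  0.   -2.91]
```

View pics/w6.png

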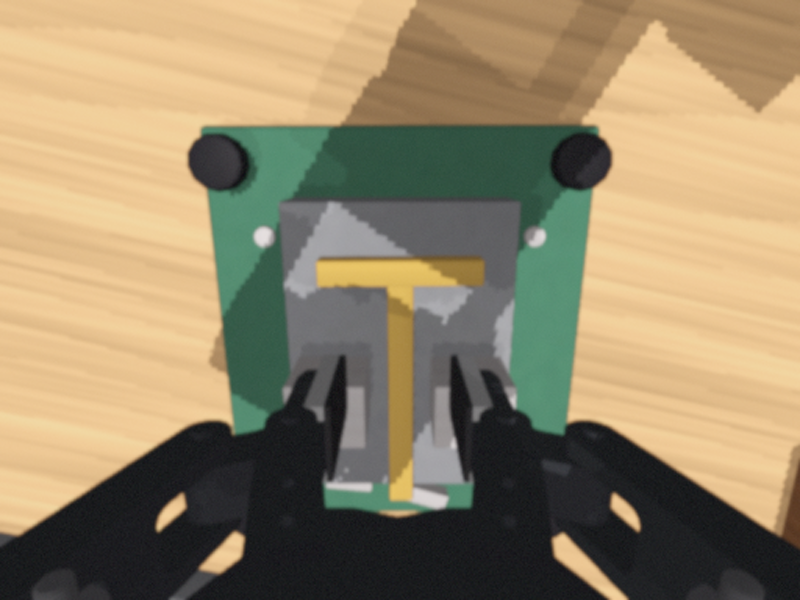

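The gauge lies flat with its stem at col 400, centred in the gap. The crossbar is at rows 259–287 and parallel to the block. Next: close the fingers, go behind the crossbar and push.

Run:
```python
from h import *
s=observe(); c=cam("wrist",s); R,p=toolpose(s)
q=lambda x,y:(np.array([x,y])+.5)/1.5625-.5
uv=np.array([q(*u) for u in [(316,262),(484,262),(484,287),(316,287),(401,500)]])
g,r=fit(c,[(-6,-37.5,68),(-6,37.5,68),(6,37.5,68),(6,-37.5,68),(120,0,68)],uv,[529,-193,.235]); print("g",g,"\n",r)
uv=np.array([q(*u) for u in [(281,203),(520,203),(218,160),(582,160),(203,127),(598,126)]])
a,r=fit(c,[(-75,-55,56),(-75,55,56),(-92,-83,54),(-92,83,54),(-110,-100,26),(-110,100,26)],uv,[574,-183,.235]); print("a",a)
d=np.array(g[:2])-a[:2]; y=a[2]; print("gauge in anvil",d@[np.cos(y),np.sin(y)],d@[-np.sin(y),np.cos(y)],g[2]-y)
T=place(g,[(-32,0,127)])[0]; print(T,delta(T,s),s["tcp_rot"][2]+np.pi)
```

```text
g [ 528.98 -193.32    0.24] 
 [[-1.55 -0.83]
 [ 1.61 -1.19]
 [ 0.77 -0.05]
 [-0.62  0.29]
 [-0.25  2.78]]
a [ 573.2  -182.58    0.24]
gauge in anvil -45.50491233075089 -0.11974606855301613 0.002720955715577955
[ 497.89 -200.87  127.  ] [ 5.43  0.06 -0.15] 0.2341697618743006
```

Closing takes a moment. I'll move behind the crossbar, descend there and then push.

Call:
send_rows([
  [[1.5,0,0],[0,0,0]],
  [[2,0,0],[0,0,0]],
  [[1.6,0,0],[0,0,0]],
  [[0.4,0,0],[0,0,0]],
  [[0,0,0],[0,0,0]],
], jaw=0)

```text
clock: 20.68
position: [496.8, -201.7, 124.5]
tcp_rot: [-3.142, 0.0, -2.908]
contact_force: [1.0, 0.3, 0.3]
finger_gap: -0.1
gripper_force: 0.0
```

Call:
send_rows([
  [[0,0,1.5],[0,0,0]],
  [[0,0,2.5],[0,0,0]],
  [[0,0,1.5],[0,0,0]],
  [[0,0,0.8],[0,0,0]],
  [[0,0,0.2],[0,0,0]],
])

```text
clock: 21.3
position: [496.9, -201.4, 59.0]
tcp_rot: [3.141, -0.0, -2.907]
contact_force: [-0.5, 0.5, 0.2]
finger_gap: -0.2
gripper_force: 0.0
```

Call:
send_rows([
  [[0,0,0],[0,0,0]],
  [[0,0,0],[0,0,0]],
])

```text
clock: 21.55
position: [497.3, -201.7, 60.1]
tcp_rot: [-3.141, 0.001, -2.907]
contact_force: [0.8, 0.9, 0.1]
finger_gap: -0.0
gripper_force: 0.0
```

Call:
send_rows([
  [[-0.3,0,0],[0,0,0]],
  [[-0.3,0,0],[0,0,0]],
  [[-0.3,0,0],[0,0,0]],
  [[-0.2,0,0],[0,0,0]],
  [[-0.2,0,0],[0,0,0]],
])

```text
clock: 22.18
position: [509.7, -198.4, 59.4]
tcp_rot: [3.141, -0.0, -2.907]
contact_force: [0.7, 0.7, -0.1]
finger_gap: 0.1
gripper_force: 0.0
```

Call:
send_rows([
  [[-0.2,0,0],[0,0,0]],
  [[-0.2,0,0],[0,0,0]],
  [[-0.2,0,0],[0,0,0]],
  [[-0.2,0,0],[0,0,0]],
  [[-0.2,0,0],[0,0,0]],
])

```text
clock: 22.8
position: [519.2, -196.1, 59.4]
tcp_rot: [3.141, -0.0, -2.907]
contact_force: [-1.6, -0.1, -0.0]
finger_gap: 0.0
gripper_force: 0.6
```

Call:
send_rows([
  [[-0.2,0,0],[0,0,0]],
  [[-0.2,0,0],[0,0,0]],
  [[-0.2,0,0],[0,0,0]],
  [[-0.2,0,0],[0,0,0]],
  [[-0.2,0,0],[0,0,0]],
])

```text
clock: 23.42
position: [529.1, -193.8, 59.4]
tcp_rot: [3.142, 0.0, -2.907]
contact_force: [0.1, -0.5, -0.0]
finger_gap: 0.3
gripper_force: 0.4
```

Call:
send_rows([
  [[-0.2,0,0],[0,0,0]],
  [[-0.2,0,0],[0,0,0]],
  [[-0.2,0,0],[0,0,0]],
  [[-0.2,0,0],[0,0,0]],
  [[-0.2,0,0],[0,0,0]],
])

```text
clock: 24.05
position: [538.8, -191.5, 59.5]
tcp_rot: [3.141, 0.0, -2.907]
contact_force: [-0.1, -0.2, -0.5]
finger_gap: 0.2
gripper_force: 0.3
```

Call:
send_rows([
  [[-0.15,0,0],[0,0,0]],
  [[-0.15,0,0],[0,0,0]],
  [[-0.15,0,0],[0,0,0]],
  [[-0.15,0,0],[0,0,0]],
  [[-0.15,0,0],[0,0,0]],
])

```text
clock: 24.68
position: [546.1, -189.7, 59.5]
tcp_rot: [3.142, 0.0, -2.907]
contact_force: [-0.7, 0.2, -1.0]
finger_gap: 0.1
gripper_force: 0.3
```

Call:
send_rows([
  [[-0.1,0,0],[0,0,0]],
  [[-0.1,0,0],[0,0,0]],
  [[-0.1,0,0],[0,0,0]],
  [[-0.1,0,0],[0,0,0]],
  [[-0.1,0,0],[0,0,0]],
])

```text
clock: 25.3
position: [550.8, -188.6, 59.5]
tcp_rot: [3.141, -0.0, -2.907]
contact_force: [-3.6, -0.3, 1.5]
finger_gap: -0.5
gripper_force: 1.5
```

Run:
```python
from h import *
s=observe(); print(s["clock"],s["position"],s["contact_force"],s["moment"])
```

```text
25.3 [ 550.83 -188.61   59.47] [-3.62 -0.28  1.54] [-0.2   0.45  0.01]
```

Call:
send_rows([
  [[-0.1,0,0],[0,0,0]],
  [[-0.1,0,0],[0,0,0]],
  [[-0.1,0,0],[0,0,0]],
  [[0,0,0],[0,0,0]],
])

```text
clock: 25.8
position: [550.9, -188.6, 59.5]
tcp_rot: [3.141, -0.006, -2.906]
contact_force: [-8.6, -4.0, 5.2]
finger_gap: -0.5
gripper_force: 4.7
```

Call:
send_rows([
  [[-0.1,0,0],[0,0,0]],
  [[-0.1,0,0],[0,0,0]],
  [[0,0,0],[0,0,0]],
])

```text
clock: 26.18
position: [550.9, -188.5, 59.4]
tcp_rot: [3.14, -0.01, -2.906]
contact_force: [-12.7, -5.3, 7.7]
finger_gap: -0.2
gripper_force: 7.2
```

Stalled at the expected position (TCP at anvil x ≈ -23) with 14 N. I'll back off, rise and check.

Call:
send_rows([
  [[0.3,0,0],[0,0,0]],
  [[0.4,0,0],[0,0,0]],
  [[0.8,0,0],[0,0,0]],
  [[1,0,-0.5],[0,0,0]],
  [[0,0,-2],[0,0,0]],
])

```text
clock: 26.8
position: [529.6, -193.0, 83.9]
tcp_rot: [3.14, -0.003, -2.908]
contact_force: [0.8, 0.2, -0.2]
finger_gap: -0.0
gripper_force: 0.0
```

Call:
send_rows([
  [[0,0,-3],[0,0,0]],
  [[0,0,-3],[0,0,0]],
  [[0,0,-1],[0,0,0]],
  [[0,0,0],[0,0,0]],
  [[0,0,0],[0,0,0]],
])

```text
clock: 27.42
position: [530.6, -193.0, 153.2]
tcp_rot: [3.14, -0.002, -2.907]
contact_force: [0.2, 0.9, -0.1]
finger_gap: 0.2
gripper_force: 0.0
```

Run:
```python
from h import *
s=observe(); print(s["clock"],s["position"],s["contact_force"],s["tcp_rot"])
w=snapshot("wrist"); cv2.imwrite("pics/raw7.png",cv2.cvtColor(w,cv2.COLOR_RGB2BGR))
a=cv2.resize(w[120:345,140:370],(511,500),interpolation=cv2.INTER_CUBIC)
t=cv2.resize(snapshot("scene")[150:225,170:260],(289,241),interpolation=cv2.INTER_CUBIC)
p=cv2.resize(snapshot("top")[100:250,140:320],(289,241),interpolation=cv2.INTER_CUBIC)
im=np.hstack([a,np.vstack([t,p,np.zeros((18,289,3),np.uint8)])])
cv2.imwrite("pics/w7.png",cv2.cvtColor(im,cv2.COLOR_RGB2BGR))
```

```text
27.425 [ 530.59 -193.    153.2 ] [ 0.25  0.87 -0.11] [ 3.14 -0.   -2.91]
```

View pics/w7.png

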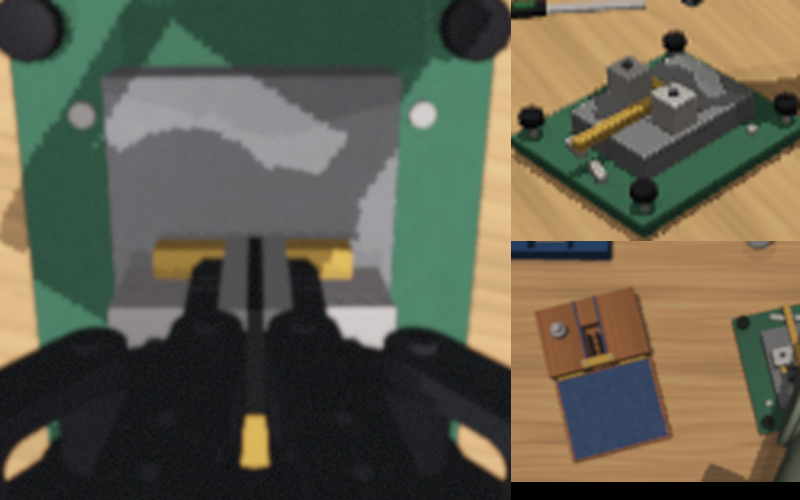

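The crossbar's front edge is at row 278 at both ends (crop cols 155 and 352), flush against the anvil faces. The stem lies in the gap, and the case and weight are untouched. One numeric check.

Run:
```python
from h import *
s=observe(); c=cam("wrist",s)
f=lambda x,y:np.array([140+(x+.5)*230/511-.5,120+(y+.5)*225/500-.5])
a=np.array([573.8,-182.9]);y=.236
def loc(u,z): d=ray(c,f(*u),z)[:2]-a; return np.array([d@[np.cos(y),np.sin(y)],d@[-np.sin(y),np.cos(y)]])
for n,u,z in [("bar front L",(154,278),68),("bar front R",(353,278),68),("bar back L",(154,249),68),("bar back R",(353,247),68),("block L",(103,76),56),("block R",(403,75),56),("anvil top L",(109,309),90),("anvil top R",(397,306),90)]: print(n,loc(u,z))
```

```text
bar front L [ -0.82 -37.73]
bar front R [-0.69 36.85]
bar back L [-12.57 -37.23]
bar back R [-13.25  36.37]
block L [-75.02 -54.78]
block R [-75.23  53.78]
anvil top L [  0.01 -50.  ]
anvil top R [-0.96 48.77]
```

```bash
python3 -c "
from station import *
print(finish_job())"
```

```text
the job is handed in; nothing more can be done
None
```

The gauge was eased out of its case and now lies flat on the anvil ledge, stem in the gap; the last wrist image puts its crossbar square and within about 1 mm of both anvil faces. The gripper is clear, and the job was handed in at about 27.5 s.

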